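# Test-twist the loose oil jar and set it apart

## Task

Two alike amber oil jars with black screw caps stand on the carver's bench, each with a yellow paint stripe across the cap and down both sides of the shoulder: on one the stripe runs straight, so its cap is tight; on the other it is broken, so its cap is loose. First, on the bench, test-twist the loose cap clockwise (seen from above) until it is fully home and its stripe is whole again, then stand that jar upright in the blue tray, setting it down gently. Leave the tight jar where it stands.

Things in the scene. Friction and masses are not known exactly. Their poses are not given: they have to be found in the camera images.
- loose_jar: The jar with the loose cap (stripe broken): amber, free on the bench, about 0.43 kg. Origin: centre of its underside; z up; x along the 10 mm wide yellow stripe on its shoulder. Body 72 mm in diameter to 76 mm high, a cone in to a 43 mm neck at 92 mm, black cap 44 mm in diameter from 97 to 130 mm (top). It can be lifted by the cap, gripped about 118 mm up, in the same grasp as the twist.
- loose_cap (a joint): How far the loose cap is from home, rad: 0 is home (a stop; stripes in line); counter-clockwise from above is positive. Starts at 0.6 to 1.1, so one clockwise twist brings it home; it stays where left. It turns lightly (0.03 N m) while the jar stands still; once home, twisting on turns the whole jar, without harm.
- tight_jar: The jar whose cap is tight (its stripe is whole). Same size and look as the other; its cap does not turn. Origin: centre of its underside; z up. It must stay where it stands.
- tray: Blue square open tray, fixed to the bench, 180 x 180 mm outside, 30 mm high, walls 8 mm thick, its floor's upper face 8 mm above the bench (inside 164 x 164 mm). Origin: centre of its underside; x and y along its sides.

How it is judged:
By the outcome, as a careful person would: the job done as asked, in the order asked, and still so for the second after the job is handed in, with the robot touching nothing.
It also fails if it takes over 48 s, if anything falls off the work surface, if the arm or the gripper's body presses on something with over 40 N, if the wrist force passes 120 N, or if a joint passes its speed limit or range.

## Robot

A 6-joint arm with a two-finger parallel gripper is mounted at the origin on the work surface. World frame = base frame: x ahead of the robot, y to its left, z up, the work surface at z = 0. Lengths are in m, angles in rad, forces in N, time in s.
With the tool pointing down it reaches from about 0.275 to 0.725 m from the base axis. Payload 5.6 kg.
Tool frame: the origin (TCP) lies midway between the tips of the shut fingers; the grasp point (between the pads) lies 19 mm behind it; z points along the fingers, y is the direction in which the jaws open and shut (so a half turn about z gives the same grasp; the last joint's range is limited). The gripper opens to 85 mm and grips with 20 to 120 N. Pads are 22 mm wide; open, the fingers measure 114 mm over their backs; the gripper's body (76 mm by 85 mm) begins 54 mm behind the grasp point. The pads swing forward as they close: fully open they stand 13 mm farther back than shut.
Start: joints at [-0.869, 0.255, 0.108, 0, -1.424, -0.285], TCP at [0.223, -0.503, 0.231] pointing down, gripper open.
Joint ranges: [-2.95, 2.95], [-1.21, 1.97], [-1.09, 1.5], [-2.87, 1.71], [-2.94, -0.07], [-3.05, 3.05]. Speed limits (rad/s): [2.57, 2.57, 3.14, 3.14, 3.14, 3.14].

## Interface

Orientations are given as a 3x3 rotation matrix whose columns are the frame's x, y, z axes.
In Python, from workcell import get_obs, read_camera, camera_info, job_done, recognise, regions_of, spot_point gives the robot as it stands.
- The arm moves only by the shell command python3 -m handwheel 'ROWS' [FORCE]. ROWS is text: rows parted by semicolons, each of 7 numbers parted by spaces: the turn, a rotation vector about the tool's x, y, z in degrees, then the shift along the tool's x, y, z in mm, then the gripper command: -1 is shut, 1 is fully open, values between are in proportion. A call has 1 to 8 rows; each row is the pose to reach, as a shift and turn from the pose measured when the call began, along the tool's axes at that moment; what a row does not reach only later rows make up. A row lasts 1/8 s, in which the tool goes at most 62.5 mm and 10.7 degrees, less where a joint would pass 70% of its speed; a pose out of reach is approached as far as the arm can. A call with a gripper value outside its range is refused whole. The fingers move at their own pace and stop on an object; FORCE is the grip in N (left out, the last holds). Time passes only in rows, so rows that repeat a pose let the fingers close. It gives the time, the measured TCP pose, the force and the opening at its end, in the units of the state.
- get_obs(): the state, without advancing time (a new reading comes with each control period).
- read_camera(name): name is "side" or "top"; returns (picture, depth): 420x560x3 uint8, red, green, blue; 420x560 float32, m along the optical axis (not along the pixel's ray), 0 where there is no reading.
- camera_info(name): a dict with "K" (3x3 intrinsics, pixels), "dist_coeffs" ([k1, k2, p1, p2, k3] as OpenCV has them; the pictures are not rectified), "pose" (4x4, takes a point from camera to world coordinates). Camera axes: x right, y down, z forward; pixel columns grow to the right and rows downward; lengths in m; the calibration is good to about 2 mm. A picture is of the moment at which its call begins. camera_info takes no time and is no camera call.
- job_done(): hands the job in, once; it reports no verdict.
Trained networks look in the newest picture that a camera, given by its name, has taken for a name from the list of things; names that differ only in an ending like _2 or _b are one class to them, and where a whole thing is asked for, a point or a joint stands for the part that bears it (a point fixed in the world has none). Each returns a list of dicts, best first, with "score" (0 to 1); they miss things now and then, are a little off and sometimes report something else, mostly with a low value. They report only what shows in the picture. A call takes as long as a camera call.
- recognise(name, camera): "position" ([x, y, z] in m, in the coordinates of the camera as it stood for that picture, good to about 4 mm: the middle of the surface that is visible of it).
- regions_of(name, camera): "pixels" (420x560 bool, what is visible of it).
- spot_point(name, camera): "position" ([x, y, z] in m, in the coordinates of the camera as it stood for that picture, good to about 4 mm: a listed point, or the origin of a listed thing).
The state is a dict: "t": time; "joint_positions": joint angles; "joint_velocities": joint speeds; "tau": joint torques, N m; "tool_pos": TCP position; "tool_rot": TCP orientation; "wrist_force": force on the tool from outside, world axes, zero at the start; "torque": the same for the moment, N m; "width": opening from 0.0 (shut) to 1.0 (fully open).
Only numpy, scipy, OpenCV 4.12 (cv2) and the standard library are available. Lean on these libraries where they do the work, as an engineer would, in place of code of your own. Each camera call takes 0.05 s, during which the arm holds its last target.

## Working session

There is one attempt and no reset: what is moved stays moved. The work goes in short steps, Python scripts to look and compute and a shell command to move; the robot and the scene stay as the last step left them, time stands still between calls to the robot, and variables do not carry over. Pictures are saved under pics/ and viewed, and the job is handed in when it is done.

```bash
ls; mkdir -p pics; cat > h.py <<'E'
import numpy as np, cv2
from workcell import *
def toworld(p,cam):
    T=np.array(camera_info(cam)["pose"]); return T[:3,:3]@np.array(p)+T[:3,3]
def pix(u,v,d,cam):
    i=camera_info(cam); q=cv2.undistortPoints(np.array([[[u,v]]],float),np.array(i["K"],float),np.array(i["dist_coeffs"],float))[0,0]
    return toworld([q[0]*d,q[1]*d,d],cam)
def proj(P,cam):
    i=camera_info(cam);T=np.linalg.inv(np.array(i["pose"]))
    return cv2.projectPoints(np.array(P,float).reshape(-1,1,3),cv2.Rodrigues(T[:3,:3])[0],T[:3,3],np.array(i["K"],float),np.array(i["dist_coeffs"],float))[0].reshape(-1,2)
E
python3 - <<'E'
from h import *
for c in("top","side"):
    im,d=read_camera(c); cv2.imwrite(f"pics/{c}0.png",im[:,:,::-1]); np.save(f"{c}0d.npy",d)
    T=np.array(camera_info(c)["pose"]);print(c,T.round(3).tolist())
    for n in("loose_jar","loose_cap","tight_jar","tray"):
        for r in spot_point(n,c)[:3]: print(n,"spot",round(r["score"],2),toworld(r["position"],c).round(4))
        for r in recognise(n,c)[:3]: print(n,"rec",round(r["score"],2),toworld(r["position"],c).round(4))
o=get_obs();print(o["t"],o["tool_pos"],np.array(o["tool_rot"]).round(3).tolist(),o["width"])
E
```

```text
pics
top [[-0.017, -0.986, 0.164, 0.358], [-1.0, 0.02, 0.016, 0.001], [-0.019, -0.164, -0.986, 0.952], [0.0, 0.0, 0.0, 1.0]]
loose_jar spot 0.88 [ 0.5762 -0.2298  0.0023]
loose_jar rec 0.94 [ 0.5646 -0.2156  0.0882]Traceback (most recent call last):
  File "<stdin>", line 6, in <module>
ValueError: it knows: loose_jar, tight_jar, tray
```

```bash
python3 - <<'E'
from h import *
for c in("top","side"):
    im,d=read_camera(c); cv2.imwrite(f"pics/{c}0.png",im[:,:,::-1]); np.save(f"{c}0d.npy",d)
    T=np.array(camera_info(c)["pose"]);print(c,T.round(3).tolist())
    for n in("loose_jar","tight_jar","tray"):
        for r in spot_point(n,c)[:3]: print(n,"spot",round(r["score"],2),toworld(r["position"],c).round(4))
        for r in recognise(n,c)[:3]: print(n,"rec",round(r["score"],2),toworld(r["position"],c).round(4))
o=get_obs();print(o["t"],o["tool_pos"],np.array(o["tool_rot"]).round(3).tolist(),o["width"])
E
```

```text
top [[-0.017, -0.986, 0.164, 0.358], [-1.0, 0.02, 0.016, 0.001], [-0.019, -0.164, -0.986, 0.952], [0.0, 0.0, 0.0, 1.0]]
loose_jar spot 0.79 [ 0.5783 -0.2271  0.0013]
loose_jar rec 0.66 [ 0.5645 -0.2172  0.0892]
tight_jar spot 0.84 [ 0.5161  0.2714 -0.0012]
tight_jar rec 0.63 [0.5094 0.2562 0.0893]
tray spot 0.88 [0.5324 0.0239 0.0035]
tray rec 0.57 [0.5352 0.0235 0.0078]
side [[-0.834, -0.378, 0.401, 0.202], [-0.551, 0.594, -0.587, 0.484], [-0.017, -0.711, -0.703, 0.681], [0.0, 0.0, 0.0, 1.0]]
loose_jar spot 0.75 [ 0.579  -0.2278 -0.0036]
loose_jar rec 0.66 [ 0.5669 -0.2053  0.0735]
tight_jar spot 0.67 [ 0.5136  0.2766 -0.0046]
tight_jar rec 0.61 [0.4995 0.2865 0.0789]
tray spot 0.71 [ 0.5343  0.0238 -0.0036]
tray spot 0.35 [ 0.5796 -0.225  -0.0025]
tray rec 0.79 [0.532  0.0324 0.0061]
0.85 [ 0.2226971  -0.50290198  0.2312796 ] [[-0.914, -0.405, 0.0], [-0.405, 0.914, -0.0], [-0.0, -0.0, -1.0]] 0.9968149613205983
```

View pics/top0.png

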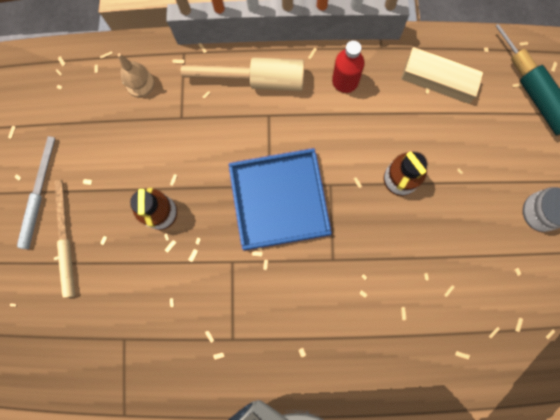

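View pics/side0.png

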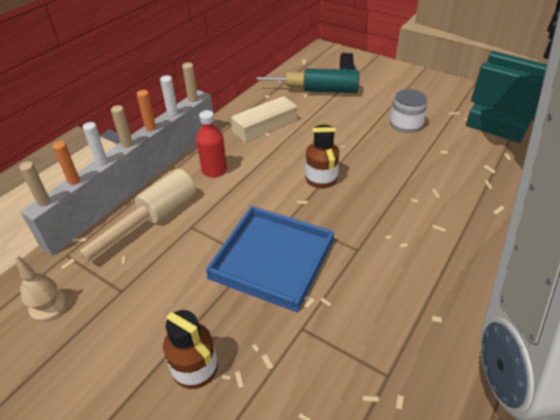

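The top view shows the left jar at about (150,207), the right jar at about (410,170) and the tray at (280,198). I need to enlarge the stripes to tell which jar is loose.

```bash
python3 - <<'E'
import cv2,numpy as np
t=cv2.imread("pics/top0.png");s=cv2.imread("pics/side0.png")
f=lambda im,u,v:cv2.resize(im[v-35:v+35,u-45:u+45],(400,300),interpolation=cv2.INTER_CUBIC)
cv2.imwrite("pics/z0.png",np.vstack([np.hstack([f(t,152,207),f(t,408,172)]),np.hstack([f(s,190,345),f(s,322,155)])]))
E
```

```text
(no output)
```

View pics/z0.png

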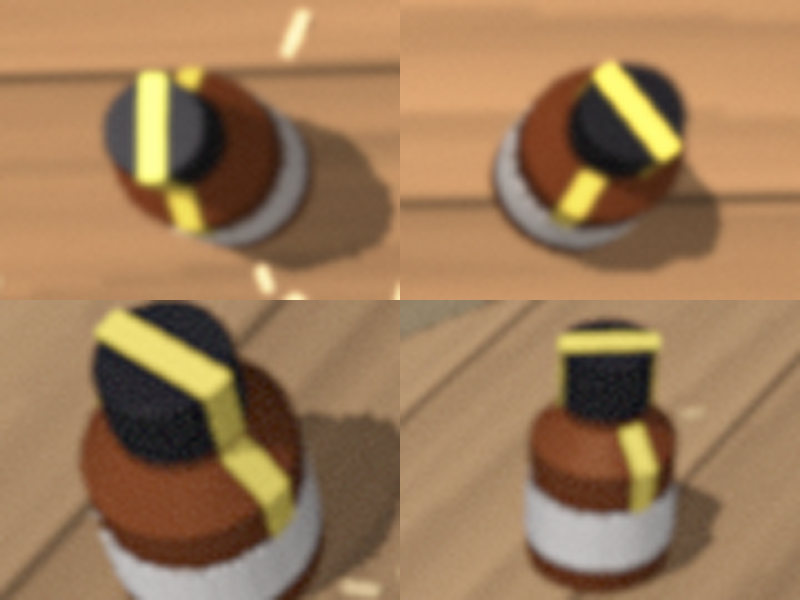

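The right jar in the top view is loose: its cap stripe is at an angle to its shoulder stripe. The left jar's stripe is continuous. Next I'll measure the cap centre, the stripe angles and the tray.

```bash
cat >> h.py <<'E'
def cloud(d,cam):
    i=camera_info(cam);v,u=np.mgrid[:d.shape[0],:d.shape[1]]
    q=cv2.undistortPoints(np.stack([u,v],-1).reshape(-1,1,2).astype(float),np.array(i["K"],float),np.array(i["dist_coeffs"],float)).reshape(d.shape+(2,))
    T=np.array(i["pose"]);P=np.concatenate([q,np.ones(d.shape+(1,))],-1)*d[...,None]
    return P@T[:3,:3].T+T[:3,3]
def caps(im,d,cam,centers):
    W=cloud(d,cam);hsv=cv2.cvtColor(im,cv2.COLOR_RGB2HSV)
    yel=(hsv[...,0]>18)&(hsv[...,0]<36)&(hsv[...,1]>120)&(hsv[...,2]>130)
    for n,(x,y) in centers.items():
        near=np.hypot(W[...,0]-x,W[...,1]-y)<.045
        top=near&(W[...,2]>.124)&(W[...,2]<.14)
        P=W[top];
        if len(P)<20: print(cam,n,"few");continue
        c,r=cv2.minEnclosingCircle(P[:,:2].astype(np.float32))
        print(cam,n,"top z",np.median(P[:,2]).round(4),"n",len(P),"mean",P[:,:2].mean(0).round(4),"circ",np.round(c,4),round(r,4))
        for nm,m in(("capstripe",top&yel),("shoulder",near&yel&(W[...,2]<.09)&(W[...,2]>.06))):
            Q=W[m][:,:2]
            if len(Q)<6: print(nm,len(Q));continue
            if nm=="capstripe":
                e=np.linalg.svd(Q-Q.mean(0))[2][0];print(nm,len(Q),"ang mod180",np.degrees(np.arctan2(e[1],e[0]))%180,"mid",Q.mean(0).round(4))
            else:
                a=Q-P[:,:2].mean(0); print(nm,len(Q),"ang",np.degrees(np.arctan2(a[:,1].mean(),a[:,0].mean())))
        B=W[near&(W[...,2]>.02)&(W[...,2]<.075)]
        # body cylinder r=36mm: fit
        from scipy.optimize import least_squares
        s=least_squares(lambda c:np.hypot(B[:,0]-c[0],B[:,1]-c[1])-.036,[x,y],loss="soft_l1",f_scale=.002)
        print("  body fit",s.x.round(4),np.median(np.abs(s.fun)).round(4))
E
python3 - <<'E'
from h import *
C={"loose":(.577,-.228),"tight":(.515,.273)}
for c in("top","side"):
    im=cv2.imread(f"pics/{c}0.png")[:,:,::-1].copy();d=np.load(f"{c}0d.npy");caps(im,d,c,C)
    W=cloud(d,c);h=cv2.cvtColor(im,cv2.COLOR_RGB2HSV)
    b=(h[...,0]>100)&(h[...,0]<125)&(h[...,1]>120)&(np.hypot(W[...,0]-.533,W[...,1]-.024)<.15)
    m=b&(W[...,2]>.024)&(W[...,2]<.036);R=cv2.minAreaRect(W[m][:,:2].astype(np.float32)*1000);print(c,"tray",m.sum(),R,"floor z",np.median(W[b&(W[...,2]<.02)][:,2]))
E
```

```text
top loose top z 0.1311 n 467 mean [ 0.5763 -0.2268] circ [ 0.5774 -0.2285] 0.0236
capstripe 188 ang mod180 34.25238455595786 mid [ 0.5773 -0.2285]
shoulder 78 ang 159.87528096794188
  body fit [ 0.5764 -0.2289] 0.0004
top tight top z 0.1312 n 451 mean [0.5151 0.2711] circ [0.5159 0.2713] 0.0229
capstripe 30 ang mod180 178.18891543408503 mid [0.5177 0.2691]
shoulder 88 ang 168.59028944846074
  body fit [0.5161 0.2718] 0.0004
top tray 1108 ((535.8316650390625, 23.659080505371094), (176.7858123779297, 175.01805114746094), 9.070226669311523) floor z 0.009273359170402562
side loose top z 0.1279 n 230 mean [ 0.5747 -0.2237] circ [ 0.5757 -0.2252] 0.023
capstripe 107 ang mod180 35.47030000137161 mid [ 0.5776 -0.2275]
shoulder 95 ang 157.47758836303493
  body fit [ 0.5767 -0.2273] 0.0008
side tight top z 0.1288 n 766 mean [0.5131 0.275 ] circ [0.5145 0.2754] 0.0242
capstripe 279 ang mod180 1.2634578047237426 mid [0.5133 0.2735]
shoulder 149 ang -176.1543906655084
  body fit [0.5149 0.2734] 0.0004
side tray 1231 ((534.0761108398438, 29.01171112060547), (177.6024932861328, 178.48782348632812), 9.411922454833984) floor z 0.007389855973781112
```

```bash
python3 -m handwheel '0 0 0 -54 13 0 1;0 0 0 -108 27 0 1;0 0 0 -163 40 0 1;0 0 0 -217 54 0 1;0 0 0 -272 67 0 1;0 0 0 -326 81 0 1;0 0 0 -380 94 0 1;0 0 0 -435 108 0 1' 40
cat >> h.py <<'E'
def to(x,y,z):
    o=get_obs();R=np.array(o["tool_rot"]);print("t",o["t"],"pos",np.round(o["tool_pos"],4),"need tool mm",(R.T@(np.array([x,y,z])-o["tool_pos"])*1000).round(1),"yaw y",np.degrees(np.arctan2(R[1,1],R[0,1])).round(1),"q",np.round(o["joint_positions"],2),"F",np.round(o["wrist_force"],1),"w",round(o["width"],3))
E
python3 -c "
from h import *
to(.5766,-.228,.097)"
```

```text
t: 1.85
tool_pos: [0.578, -0.2268, 0.2315]
tool_rot: [[-0.914, -0.405, 0.0], [-0.405, 0.914, -0.0], [-0.0, -0.0, -1.0]]
wrist_force: [1.2, -2.4, 0.2]
width: 1.0
t 1.85 pos [ 0.578  -0.2268  0.2315] need tool mm [  1.8  -0.5 134.5] yaw y 113.9 q [-0.12  0.4   0.31  0.   -1.48 -1.03] F [ 1.2 -2.4  0.2] w 1.0
```

```bash
python3 -m handwheel '0 0 0 2 0 30 1;0 0 0 2 0 60 1;0 0 0 2 0 85 1;0 0 0 2 0 105 1;0 0 0 2 0 120 1;0 0 0 2 0 130 1;0 0 0 2 0 134 1;0 0 0 2 0 134 1'
python3 - <<'E'
from h import *
to(.5766,-.228,.097)
for c in("top","side"):
    im,d=read_camera(c); cv2.imwrite(f"pics/{c}1.png",im[:,:,::-1])
E
```

```text
t: 2.85
tool_pos: [0.5764, -0.2277, 0.0978]
tool_rot: [[-0.914, -0.405, 0.001], [-0.405, 0.914, -0.0], [-0.001, -0.001, -1.0]]
wrist_force: [-0.6, 0.8, -0.1]
width: 1.003
t 2.85 pos [ 0.5764 -0.2277  0.0978] need tool mm [-0.  -0.3  0.8] yaw y 113.9 q [-0.12  0.46  0.06  0.   -1.17 -1.03] F [-0.6  0.8 -0.1] w 1.003
```

View pics/side1.png

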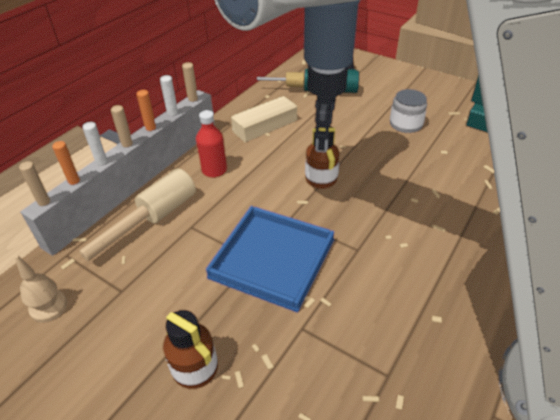

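The gripper is lined up over the jar cap at about (322,140) in the side view, so I'll close it.

```bash
python3 -m handwheel '0 0 0 0 0 0 0.3;0 0 0 0 0 0 0;0 0 0 0 0 0 -0.3;0 0 0 0 0 0 -1;0 0 0 0 0 0 -1;0 0 0 0 0 0 -1;0 0 0 0 0 0 -1;0 0 0 0 0 0 -1' 40
python3 - <<'E'
from h import *
to(.5766,-.228,.097)
E
```

```text
t: 3.95
tool_pos: [0.5768, -0.2278, 0.0987]
tool_rot: [[-0.914, -0.405, 0.002], [-0.405, 0.914, -0.001], [-0.002, -0.002, -1.0]]
wrist_force: [-1.8, 1.6, 5.8]
width: 0.506
t 3.95 pos [ 0.5768 -0.2278  0.0987] need tool mm [ 0.3 -0.1  1.7] yaw y 113.9 q [-0.12  0.46  0.06  0.   -1.17 -1.03] F [-1.8  1.6  5.8] w 0.506
```

```bash
python3 -m handwheel '0 0 6 0 0 0 -1;0 0 12 0 0 0 -1;0 0 18 0 0 0 -1;0 0 24 0 0 0 -1;0 0 30 0 0 0 -1;0 0 36 0 0 0 -1;0 0 42 0 0 0 -1;0 0 48 0 0 0 -1' 
python3 - <<'E'
from h import *
to(.5766,-.228,.097);o=get_obs();print(np.round(o["torque"],3))
C={"loose":(.577,-.228)}
for c in("top","side"):
    im,d=read_camera(c); cv2.imwrite(f"pics/{c}2.png",im[:,:,::-1]);caps(im,d,c,C)
s=cv2.imread("pics/side2.png");cv2.imwrite("pics/s2z.png",cv2.resize(s[105:205,260:390],(780,600)))
E
```

```text
t: 4.95
tool_pos: [0.5768, -0.2277, 0.0987]
tool_rot: [[-0.911, 0.411, 0.002], [0.411, 0.911, -0.001], [-0.002, 0.0, -1.0]]
wrist_force: [-1.9, 2.3, 3.7]
width: 0.507
t 4.95 pos [ 0.5768 -0.2277  0.0987] need tool mm [ 0.1 -0.4  1.7] yaw y 65.7 q [-0.12  0.46  0.06  0.   -1.17 -1.87] F [-1.9  2.3  3.7] w 0.507
[0.478 0.374 0.021]
top loose top z 0.1313 n 195 mean [ 0.5651 -0.2291] circ [ 0.567  -0.2352] 0.0226
capstripe 74 ang mod180 167.41354627503407 mid [ 0.5657 -0.2257]
shoulder 0
  body fit [ 0.577  -0.2293] 0.0002
side loose top z 0.1285 n 300 mean [ 0.5711 -0.2249] circ [ 0.5713 -0.2246] 0.0364
capstripe 63 ang mod180 164.2158188571272 mid [ 0.569  -0.2257]
shoulder 78 ang 151.70442912990754
  body fit [ 0.5768 -0.2273] 0.0007
```

View pics/s2z.png

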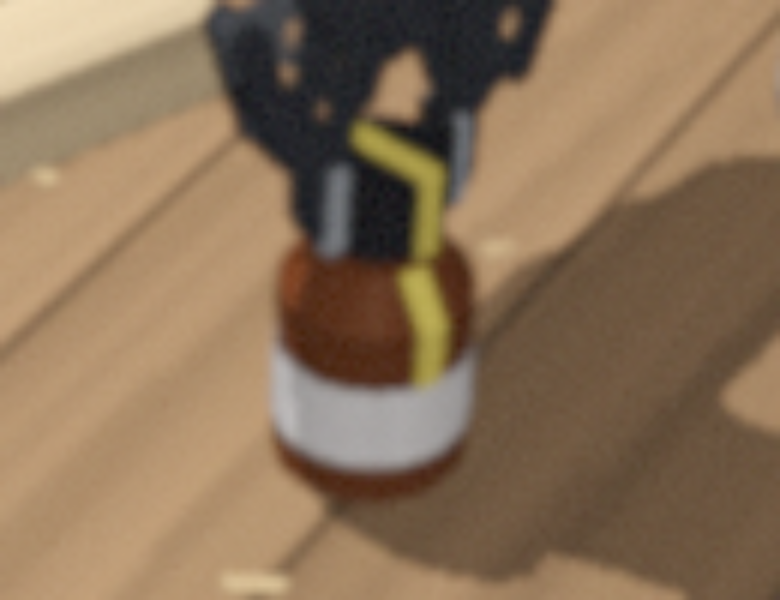

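Cap and shoulder stripes at about (430,210) and (425,320) in the zoom are nearly in line, with roughly 10° to go. I'll turn past the stop.

```bash
python3 -m handwheel '0 0 3 0 0 0 -1;0 0 6 0 0 0 -1;0 0 9 0 0 0 -1;0 0 12 0 0 0 -1;0 0 15 0 0 0 -1;0 0 18 0 0 0 -1;0 0 20 0 0 0 -1;0 0 20 0 0 0 -1' 
python3 - <<'E'
from h import *
to(.5766,-.228,.097);o=get_obs();print(np.round(o["torque"],3))
C={"loose":(.577,-.228)}
for c in("top","side"):
    im,d=read_camera(c); cv2.imwrite(f"pics/{c}3.png",im[:,:,::-1]);caps(im,d,c,C)
s=cv2.imread("pics/side3.png");cv2.imwrite("pics/s3z.png",cv2.resize(s[105:205,260:390],(780,600)))
E
```

```text
t: 6.05
tool_pos: [0.577, -0.2279, 0.0987]
tool_rot: [[-0.718, 0.696, 0.002], [0.696, 0.718, -0.001], [-0.002, 0.001, -1.0]]
wrist_force: [0.3, -0.1, 2.2]
width: 0.505
t 6.05 pos [ 0.577  -0.2279  0.0987] need tool mm [ 0.2 -0.4  1.7] yaw y 45.9 q [-0.12  0.46  0.06  0.   -1.17 -2.22] F [ 0.3 -0.1  2.2] w 0.505
[-0.145 -0.077 -0.067]
top loose top z 0.1316 n 204 mean [ 0.5668 -0.2275] circ [ 0.5677 -0.233 ] 0.0247
capstripe 65 ang mod180 153.06646236829968 mid [ 0.5686 -0.2232]
shoulder 0
  body fit [ 0.5772 -0.2295] 0.0002
side loose top z 0.1281 n 323 mean [ 0.5731 -0.2245] circ [ 0.5732 -0.2227] 0.036
capstripe 75 ang mod180 145.355861114158 mid [ 0.5741 -0.2263]
shoulder 82 ang 148.80894413601547
  body fit [ 0.577  -0.2276] 0.0007
```

View pics/s3z.png

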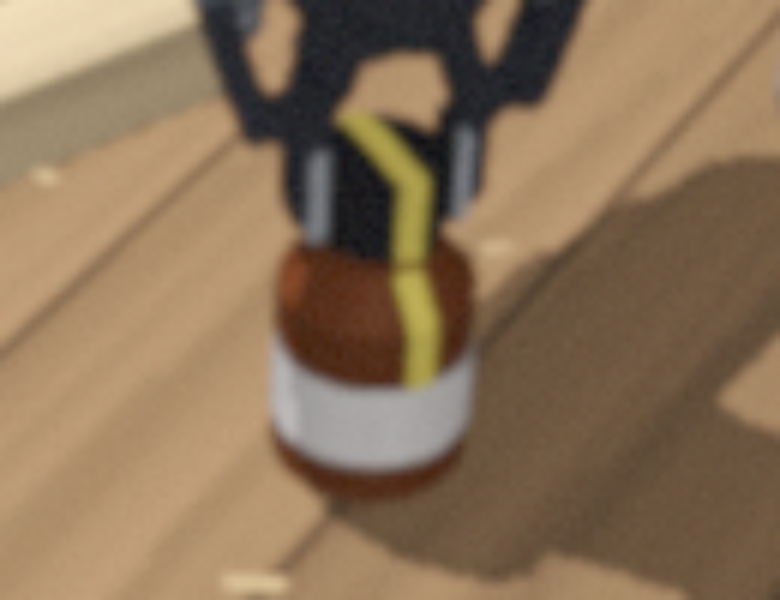

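The stripe is whole, and the shoulder stripe has begun to turn with the cap. I'll add a little more twist to confirm the stop, then lift slowly.

```bash
python3 -m handwheel '0 0 2 0 0 0 -1;0 0 4 0 0 0 -1;0 0 6 0 0 0 -1;0 0 8 0 0 0 -1;0 0 8 0 0 0 -1' 60
python3 -m handwheel '0 0 0 0 0 -5 -1;0 0 0 0 0 -15 -1;0 0 0 0 0 -30 -1;0 0 0 0 0 -50 -1;0 0 0 0 0 -70 -1;0 0 0 0 0 -80 -1;0 0 0 0 0 -80 -1'
python3 - <<'E'
from h import *
to(.535,.026,.185)
C={"loose":(.577,-.228)}
for c in("side",):
    im,d=read_camera(c); cv2.imwrite(f"pics/{c}4.png",im[:,:,::-1])
cv2.imwrite("pics/s4z.png",cv2.resize(im[50:200,240:400,::-1],(640,600)))
E
```

```text
t: 6.78
tool_pos: [0.577, -0.2279, 0.0988]
tool_rot: [[-0.614, 0.789, 0.003], [0.789, 0.614, -0.001], [-0.002, 0.001, -1.0]]
wrist_force: [-0.9, -0.3, 3.3]
width: 0.494
t: 7.65
tool_pos: [0.5772, -0.2278, 0.1797]
tool_rot: [[-0.614, 0.789, 0.004], [0.789, 0.614, -0.001], [-0.004, 0.003, -1.0]]
wrist_force: [0.4, 0.5, -5.7]
width: 0.498
t 7.65 pos [ 0.5772 -0.2278  0.1797] need tool mm [226.3 122.6  -5.8] yaw y 37.9 q [-0.12  0.41  0.2   0.   -1.35 -2.36] F [ 0.4  0.5 -5.7] w 0.498
```

View pics/s4z.png

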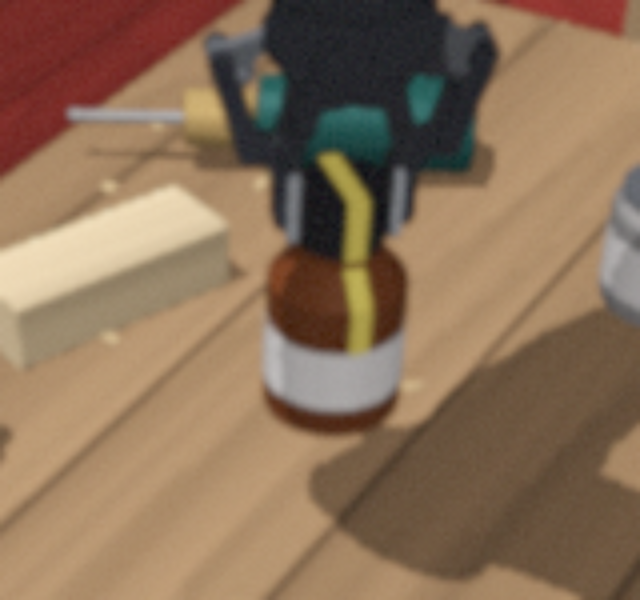

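```bash
python3 -m handwheel '0 0 0 12 6 -1 -1;0 0 0 36 20 -2 -1;0 0 0 75 41 -3 -1;0 0 0 115 62 -4 -1;0 0 0 155 84 -5 -1;0 0 0 190 103 -5 -1;0 0 0 215 116 -5 -1;0 0 0 226 123 -5 -1'
python3 -m handwheel '0 0 0 0 0 0 -1;0 0 0 0 0 0 -1'
python3 - <<'E'
from h import *
to(.535,.026,.107)
im,d=read_camera("side");cv2.imwrite(f"pics/side5.png",im[:,:,::-1])
W=cloud(d,"side");o=get_obs();p=o["tool_pos"]
B=W[(np.hypot(W[...,0]-p[0],W[...,1]-p[1])<.05)&(W[...,2]>.04)&(W[...,2]<.16)]
print("lowest jar z",np.percentile(B[:,2],[0,1,3]).round(4))
E
```

```text
t: 8.7
tool_pos: [0.534, 0.0282, 0.1829]
tool_rot: [[-0.615, 0.788, 0.001], [0.788, 0.616, -0.0], [-0.001, 0.001, -1.0]]
wrist_force: [-0.5, 0.0, -4.8]
width: 0.495
t: 8.95
tool_pos: [0.5338, 0.0276, 0.1827]
tool_rot: [[-0.615, 0.788, 0.001], [0.788, 0.615, -0.001], [-0.001, 0.0, -1.0]]
wrist_force: [-0.1, -0.4, -4.7]
width: 0.499
t 8.95 pos [0.5338 0.0276 0.1827] need tool mm [-1.9 -0.1 75.7] yaw y 38.0 q [ 0.35  0.24 -0.03  0.   -1.3  -2.82] F [-0.1 -0.4 -4.7] w 0.499
lowest jar z [0.0833 0.0841 0.0862]
```

View pics/side5.png

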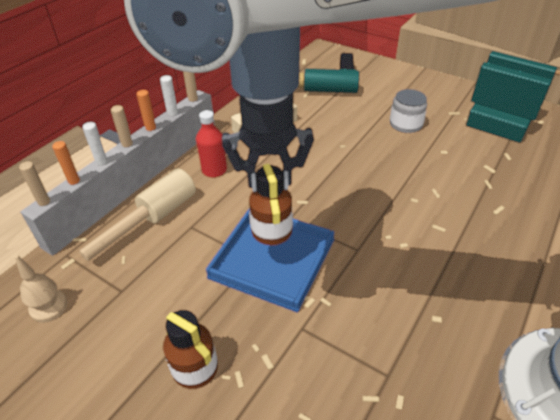

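The jar hangs upright over the tray at about (270,210). I'll lower it quickly to 10 mm above contact, then creep.

```bash
python3 -m handwheel '0 0 0 -1 0 10 -1;0 0 0 -1 0 25 -1;0 0 0 -1 0 40 -1;0 0 0 -1 0 52 -1;0 0 0 -1 0 60 -1;0 0 0 -1 0 65 -1;0 0 0 -1 0 67 -1;0 0 0 -1 0 68 -1'
python3 -m handwheel '0 0 0 0 0 1 -1;0 0 0 0 0 2 -1;0 0 0 0 0 3 -1;0 0 0 0 0 4 -1;0 0 0 0 0 5 -1;0 0 0 0 0 5 -1'
```

```text
t: 10.0
tool_pos: [0.5349, 0.0266, 0.115]
tool_rot: [[-0.615, 0.789, 0.002], [0.789, 0.615, -0.001], [-0.001, 0.001, -1.0]]
wrist_force: [-0.4, 0.6, -4.7]
width: 0.496
t: 10.75
tool_pos: [0.5348, 0.0266, 0.1099]
tool_rot: [[-0.615, 0.789, 0.002], [0.789, 0.615, -0.001], [-0.001, 0.001, -1.0]]
wrist_force: [-0.6, 0.0, -3.8]
width: 0.495
```

```bash
python3 -m handwheel '0 0 0 0 0 0.5 -1;0 0 0 0 0 1 -1;0 0 0 0 0 1.5 -1;0 0 0 0 0 2 -1;0 0 0 0 0 2 -1'
python3 -m handwheel '0 0 0 0 0 0.5 -1;0 0 0 0 0 1 -1;0 0 0 0 0 1 -1'
```

```text
t: 11.38
tool_pos: [0.5348, 0.0266, 0.1078]
tool_rot: [[-0.615, 0.789, 0.001], [0.789, 0.615, -0.001], [-0.001, 0.001, -1.0]]
wrist_force: [0.1, -0.1, -5.7]
width: 0.503
t: 11.75
tool_pos: [0.5349, 0.0266, 0.1069]
tool_rot: [[-0.615, 0.789, 0.002], [0.789, 0.615, -0.001], [-0.001, 0.001, -1.0]]
wrist_force: [0.2, 0.3, -4.8]
width: 0.501
```

```bash
python3 -m handwheel '0 0 0 0 0 0.5 -1;0 0 0 0 0 1 -1;0 0 0 0 0 1 -1'
python3 -m handwheel '0 0 0 0 0 0.5 -1;0 0 0 0 0 0.5 -1'
```

```text
t: 12.12
tool_pos: [0.5351, 0.0266, 0.1068]
tool_rot: [[-0.615, 0.788, 0.003], [0.788, 0.615, -0.001], [-0.002, 0.002, -1.0]]
wrist_force: [-3.9, 1.3, 5.7]
width: 0.501
t: 12.38
tool_pos: [0.5352, 0.0265, 0.1068]
tool_rot: [[-0.615, 0.788, 0.003], [0.788, 0.615, -0.001], [-0.003, 0.002, -1.0]]
wrist_force: [-3.9, 0.8, 5.4]
width: 0.501
```

Contact at z = 0.1068, exactly the expected height. Now I'll release and retreat upward.

```bash
python3 -m handwheel '0 0 0 0 0 0 -1;0 0 0 0 0 0 0.05;0 0 0 0 0 0 0.15;0 0 0 0 0 0 0.4;0 0 0 0 0 0 0.7;0 0 0 0 0 0 1;0 0 0 0 0 0 1;0 0 0 0 0 0 1' 20
python3 -m handwheel '0 0 0 0 0 -10 1;0 0 0 0 0 -30 1;0 0 0 0 0 -60 1;0 0 0 0 0 -90 1;0 0 0 0 0 -120 1;0 0 0 0 0 -150 1;0 0 0 0 0 -150 1'
python3 -m handwheel '0 0 0 50 -40 0 1;0 0 0 80 -90 0 1;0 0 0 80 -140 0 1;0 0 0 80 -190 0 1;0 0 0 80 -200 0 1;0 0 0 80 -200 0 1'
python3 - <<'E'
from h import *
to(.535,.026,.107)
C={"loose":(.535,.026),"tight":(.5155,.2725)}
for c in("top","side"):
    im,d=read_camera(c);cv2.imwrite(f"pics/{c}6.png",im[:,:,::-1]);caps(im,d,c,C)
t=cv2.imread("pics/top6.png");s=cv2.imread("pics/side6.png")
cv2.imwrite("pics/z6.png",np.hstack([cv2.resize(t[130:270,215:345],(390,420)),cv2.resize(s[170:310,205:335],(390,420))]))
E
```

```text
t: 13.38
tool_pos: [0.5352, 0.0265, 0.1068]
tool_rot: [[-0.615, 0.788, 0.003], [0.788, 0.615, -0.001], [-0.003, 0.002, -1.0]]
wrist_force: [-0.5, 0.4, -0.3]
width: 0.996
t: 14.25
tool_pos: [0.536, 0.0267, 0.2604]
tool_rot: [[-0.615, 0.788, 0.009], [0.788, 0.615, 0.0], [-0.006, 0.008, -1.0]]
wrist_force: [0.6, -0.2, -0.6]
width: 0.998
t: 15.0
tool_pos: [0.329, -0.0335, 0.2586]
tool_rot: [[-0.615, 0.789, 0.01], [0.789, 0.615, 0.001], [-0.006, 0.009, -1.0]]
wrist_force: [1.2, -0.8, 0.7]
width: 1.008
t 15.0 pos [ 0.329  -0.0335  0.2586] need tool mm [-78.9 197.7 153.7] yaw y 37.9 q [ 0.39 -0.21 -0.31  0.   -1.47 -2.87] F [ 1.2 -0.8  0.7] w 1.008
top loose top z 0.1385 n 348 mean [0.5341 0.0247] circ [0.5365 0.0256] 0.0233
capstripe 114 ang mod180 136.4258294729829 mid [0.5344 0.0264]
shoulder 25 ang 136.08889519143924
  body fit [0.5364 0.0253] 0.0002
top tight top z 0.1313 n 449 mean [0.5151 0.2711] circ [0.5157 0.2712] 0.0229
capstripe 63 ang mod180 179.38064439889803 mid [0.5154 0.2719]
shoulder 88 ang 167.48289977164103
  body fit [0.516  0.2718] 0.0004
side loose top z 0.1367 n 507 mean [0.532  0.0319] circ [0.536  0.0294] 0.0241
capstripe 173 ang mod180 138.6862906706859 mid [0.5302 0.0314]
shoulder 95 ang 141.7425561553948
  body fit [0.5354 0.0273] 0.0005
side tight top z 0.1289 n 763 mean [0.5131 0.275 ] circ [0.5143 0.2741] 0.0239
capstripe 281 ang mod180 1.100050760435579 mid [0.5127 0.2734]
shoulder 150 ang -176.24943449932897
  body fit [0.5149 0.2735] 0.0004
```

View pics/z6.png

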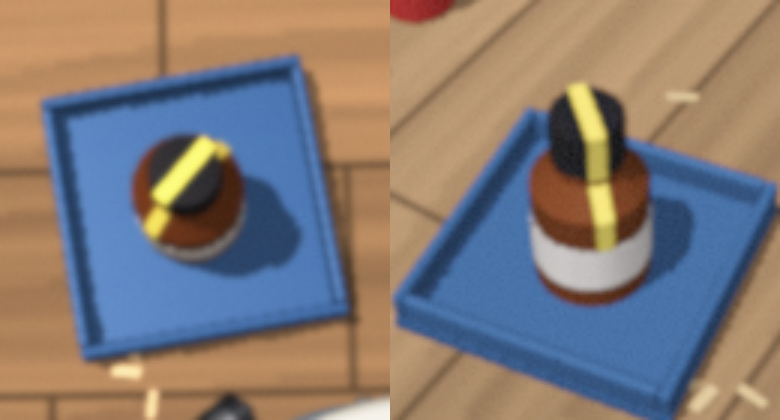

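View pics/side6.png

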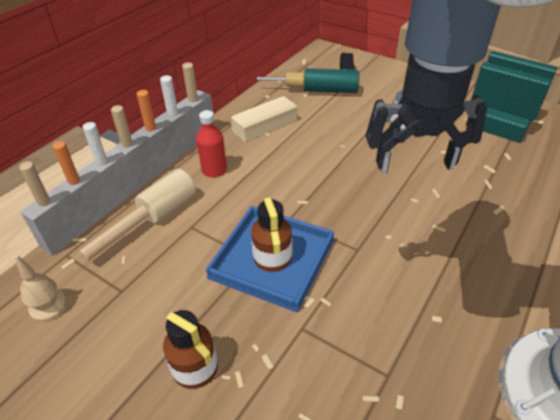

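The jar stands upright near the middle of the tray, at (272,240) in the side view. Its stripe is continuous, the tight jar has not moved, and the gripper is clear.

```bash
python3 -c "
from workcell import *
print(job_done())"
```

```text
the job is handed in; nothing more can be done
None
```

The job is done and handed in at about 15 s. I twisted the loose cap (the right-hand jar in the top view) clockwise about 76° on the bench. The last part of that turned the jar itself, so the cap was against its stop. I then lifted the jar by the cap in the same grasp, lowered it slowly into the blue tray, released it and backed away.

**Last checks:**
- **Cap:** the stripe looks whole in both cameras. Cap and shoulder stripe directions measured 136.4° and 136.1° from the top camera, 138.7° and 141.7° from the side. I put that 3° side difference down to measurement noise.
- **Placing:** the jar stands upright at about (0.536, 0.026), within about 2 mm of the tray centre. Its cap top is at 0.137–0.139 m, against 0.138 m expected. Wrist force at touchdown was about 6–7 N.
- **Tight jar:** its measured position is unchanged to within 0.1 mm.
- **Gripper:** open and clear of everything.

No check failed. The automatic cap and shoulder angles for the tight jar were scattered in the top view, by about 12°, both before and after. For that jar I relied on its stripe looking continuous in the pictures.

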